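Fit the red sprung roller into the label dispenser

TASK

In this bath-bomb workshop the label dispenser is missing its roller. Pick up the red roller cartridge by its two upright grip plates, squeezing them together so that it shortens, lower it between the two cheeks of the dispenser and let it spring out so that both end stubs sit in the pockets, upright. Leave the blue cartridge standing where it is.

Things in the scene. Friction and masses are not known exactly. Their poses are not given: they have to be found in the camera images.
- red_cartridge: Sprung roller with two upright RED end plates facing along y, standing on the table, 230 g. Origin: underside centre when relaxed; z up, y along the roller. Plates: outer faces at y = ±33 mm, 4 thick, foot 50 wide; above 36 mm a 22 wide grip tab up to 82. Axis 22 mm up: black roller dia 36 inside, 12 mm square stubs to y = ±65. Grip outside the tabs 69 mm up, tips then clear the cheeks.
- red_cartridge_spring (a joint): How far the red cartridge is squeezed, m: 0 relaxed, 0.026 at its hard stop (plates 40 mm over their outer faces, stub ends 104 mm apart, its middle at the fingers' middle). The -y plate slides towards +y; spring 2 N at 0 to 13.5 N at 0.026. Seated it reads about 0.003. Either end fits either cheek.
- dispenser: Fixed label dispenser, may be turned. Grey base 150 x 150 x 10 mm; two cheeks 70 wide in x, 92 high, red mark on top, inner faces at y = ±58 mm. Origin: underside centre; z up. In each inner face, at x = 0, a blind pocket closed on top: 30 wide, 60 to 86 mm up, 5.5 deep. Seated, the cartridge's underside is 44 mm up, free of the base (nothing between the cheeks above 34 mm).
- blue_cartridge: Bystander, to be left alone: the same cartridge with BLUE end plates, relaxed, standing upright on the table. Origin and axes as for the red one.
There are look-alikes about, which are no part of the job. Several things look just like the dispenser: the one meant starts nearest to the robot's base.

How it is judged:
At the end, for the whole second after the job is handed in: The red cartridge sits at rest in the dispenser with both stubs sprung into the pockets: its origin within 13 mm in x and 8 mm in y of the dispenser's middle and 38 to 52 mm above the table, upright within about 11 degrees, in line with the cheeks within 12 degrees, its spring reading 0.5 to 7 mm (x of red_cartridge in the frame of dispenser between -0.013 and 0.013 m and y of red_cartridge in the frame of dispenser between -0.008 and 0.008 m and z of red_cartridge in the frame of dispenser between 0.038 and 0.052 m and angle between the y axis of red_cartridge and the y axis of dispenser, either way round below 0.21 rad and angle between red_cartridge's own z axis and vertical below 0.2 rad and value of joint red_cartridge_spring between 0.0005 and 0.007 m and linear speed of red_cartridge below 0.03 m/s); the robot touches nothing.
It fails at once if the blue cartridge is moved by more than 30 mm (distance of blue_cartridge from where it was at the start of the episode above 0.03 m).
It also fails if it takes over 48 s, if anything falls off the work surface, if the arm or the gripper's body presses on something with over 40 N, if the wrist force passes 120 N, or if a joint passes its speed limit or range.

ROBOT

A 6-joint arm with a two-finger parallel gripper is mounted at the origin on the work surface. World frame = base frame: x ahead of the robot, y to its left, z up, the work surface at z = 0. Lengths are in m, angles in rad, forces in N, time in s.
With the tool pointing down it reaches from about 0.325 to 0.875 m from the base axis. Payload 4.4 kg.
Tool frame: the origin (TCP) lies between the finger pads; the fingertips stand 22 mm ahead of it and the grasp point (between the pads) lies 3 mm ahead of it; z points along the fingers, y is the line along which they close (so a half turn about z gives the same grasp; the last joint's range is limited). The gripper opens to 85 mm and grips with 20 to 120 N. Pads are 22 mm wide; open, the fingers measure 114 mm over their backs; the gripper's body (76 mm by 85 mm) begins 54 mm behind the grasp point. The pads swing forward as they close: fully open they stand 13 mm farther back than shut.
Start: joints at [-1.331, 0.207, 1.542, -0, 1.393, -0.15], TCP at [0.218, -0.532, 0.253] pointing down, gripper open.
Joint ranges: [-2.73, 2.73], [-0.86, 2.22], [0.23, 2.46], [-1.11, 4.25], [0.08, 2.63], [-2.82, 2.82]. Speed limits (rad/s): [2.79, 2.79, 3.14, 3.14, 3.14, 3.14].

INTERFACE

Orientations are given as a unit quaternion [w, x, y, z].
In Python, from bench import robot, snapshot, camera_model, find_in gives the robot as it stands.
- The arm moves only by the tool step_arm, never from a script. Its argument "motion" is a list of rows, each an object with "translation": the shift along the world's x, y, z in mm, a list of three; "turn": the turn, a rotation vector about the world's x, y, z in rad, a list of three; "claw": the closure, from -1 (fully open) to 1 (shut). In form: [{"translation": [x, y, z], "turn": [wx, wy, wz], "claw": claw}, ...]. A call has 1 to 12 rows; each row shifts and turns the commanded pose from where the row before left it; what a row does not reach is not made up. A row lasts 1/12 s, in which the tool goes at most 41.7 mm and 7.16 degrees, less where a joint would pass 70% of its speed; a pose out of reach is approached as far as the arm can. A call is refused whole if a number of a shift passes 41.7 or a number of a turn 0.125, either way. A call with a gripper value outside its range is refused whole. The fingers move at their own pace and stop on an object; "grip_force" is the grip in N (left out, the last holds). Time passes only in rows, so rows that do not move let the fingers close. It gives the time, the measured TCP pose, the force, the opening and the grip force at its end, in the units of the state.
- robot.get_obs(): the state, without advancing time (a new reading comes with each control period).
- snapshot(name): name is "side" or "top"; returns the picture (480x640x3 uint8, red, green, blue); there is no depth.
- camera_model(name): a dict with "intrinsics" (3x3 intrinsics, pixels), "view" (4x4, takes a point from world to camera coordinates). Camera axes: x right, y up, looking along -z (the intrinsics and any distortion apply to the point x, -y, -z); pixel columns grow to the right and rows downward; lengths in m; the calibration is good to about 2 mm. A picture is of the moment at which its call begins. camera_model takes no time and is no camera call.
- robot.finish_job(): hands the job in; it is judged then, once.
Trained networks look in the newest picture that a camera, given by its name, has taken for a name from the list of things; names that differ only in an ending like _2 or _b are one class to them, and where a whole thing is asked for, a point or a joint stands for the part that bears it (a point fixed in the world has none). Each returns a list of dicts, best first, with "conf" (0 to 1); they miss things now and then, are a little off and sometimes report something else, mostly with a low value. They report only what shows in the picture. A call takes as long as a camera call. They do not tell look-alikes from the thing itself.
- find_in(label, camera): "extent" ([left, top, right, bottom] in pixels, round what is visible of it).
The state is a dict: "t": time; "joint_pos": joint angles; "joint_vel": joint speeds; "joint_efforts": joint torques, N m; "ee_pos": TCP position; "tcp_rot": TCP orientation; "wrist_force": force on the tool from outside, world axes, zero at the start; "moment": the same for the moment, N m; "width": finger opening in m; "finger_force": force on a finger pad.
Only numpy, scipy, OpenCV 4.12 (cv2) and the standard library are available. Lean on these libraries where they do the work, as an engineer would, in place of code of your own. Each camera call takes 0.05 s, during which the arm holds its last target. There are 200 camera calls.

## Working session

There is one attempt and no reset: what is moved stays moved. The work goes in short steps, Python scripts to look and compute and a tool call to move; the robot and the scene stay as the last step left them, time stands still between calls to the robot, and variables do not carry over. Pictures are saved under pics/ and viewed, at most 10 in all, crops included, and the job is handed in when it is done.

Besides the shell and the picture viewer there is one more tool, called after "Request:" as name([rows], argument=value, ...), one row to a line, values as JSON. step_arm: Moves the arm, as the interface text tells. Its arguments: {"type":"object","properties":{"motion":{"type":"array","items":{"type":"object","properties":{"translation":{"type":"array","items":{"type":"number"}},"turn":{"type":"array","items":{"type":"number"}},"claw":{"type":"number"}}}},"grip_force":{"type":"number"}},"required":["motion"]}

```bash
mkdir -p pics; python3 - <<'E'
from bench import robot, snapshot, camera_model, find_in
import cv2
for n in("top","side"):
    im=snapshot(n); cv2.imwrite(f"pics/{n}0.png",im[:,:,::-1])
    m=camera_model(n); print(n,m)
    for l in("red_cartridge","blue_cartridge","dispenser"):
        print(l,[(round(d["conf"],2),[round(v) for v in d["extent"]]) for d in find_in(l,n)])
print(robot.get_obs())
E
```

```text
top {'intrinsics': array([[462.28656179,   0.        , 319.02879156],
       [  0.        , 462.28656179, 245.57603271],
       [  0.        ,   0.        ,   1.        ]]), 'view': array([[ 0.03022903, -0.99776727,  0.05955409, -0.0553547 ],
       [ 0.99453238,  0.0359824 ,  0.09803373, -0.61204343],
       [-0.09995775,  0.056265  ,  0.99339957, -0.6262037 ],
       [ 0.        ,  0.        ,  0.        ,  1.        ]])}
red_cartridge [(0.76, [112, 228, 206, 266])]
blue_cartridge [(0.8, [212, 341, 307, 389])]
dispenser [(0.87, [121, 59, 245, 168]), (0.71, [392, 139, 520, 246]), (0.62, [409, 283, 558, 418])]
side {'intrinsics': array([[493.16114014,   0.        , 322.12874531],
       [  0.        , 493.16114014, 235.78548361],
       [  0.        ,   0.        ,   1.        ]]), 'view': array([[ 0.70987714, -0.70430882, -0.00485106, -0.44635639],
       [ 0.40215204,  0.39965781,  0.82373987, -0.28595031],
       [-0.57822849, -0.58670496,  0.56694717, -0.41375322],
       [ 0.        ,  0.        ,  0.        ,  1.        ]])}
red_cartridge [(0.77, [212, 170, 262, 229])]
blue_cartridge [(0.67, [169, 243, 243, 319])]
dispenser [(0.74, [278, 129, 381, 210]), (0.73, [298, 328, 478, 480]), (0.67, [403, 221, 550, 360])]
{'t': 0.4, 'joint_pos': array([-1.33149189e+00,  2.06741802e-01,  1.54171532e+00, -2.92371436e-05,
        1.39350799e+00, -1.50517618e-01]), 'joint_vel': array([-0.00061925, -0.00186996, -0.00185585,  0.00025982, -0.00069081,
       -0.00033414]), 'joint_efforts': array([-4.41445836e-04, -3.82498097e+01, -2.91434079e+01, -1.96853757e-04,
        4.08909968e-03,  2.15941065e-07]), 'ee_pos': array([ 0.21846038, -0.53176821,  0.25309877]), 'tcp_rot': array([-1.85409850e-04,  9.81064389e-01,  1.93681776e-01, -2.26395304e-05]), 'wrist_force': array([ 0.07085366, -0.00762683, -0.2859767 ]), 'moment': array([ 0.00311015, -0.00970935,  0.02051397]), 'finger_force': 0.0, 'width': 0.08538691574066895}
```

View pics/top0.png

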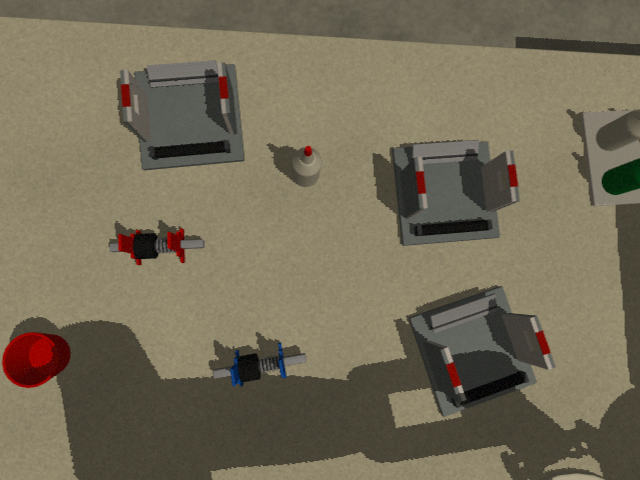

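View pics/side0.png

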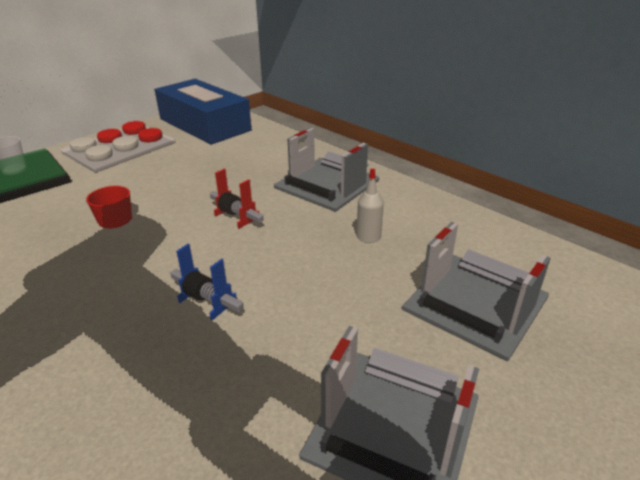

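```bash
cat >h.py <<'E'
import numpy as np, cv2
from bench import robot, snapshot, camera_model, find_in
def proj(n,P):
    m=camera_model(n); P=np.atleast_2d(P); c=P@m["view"][:3,:3].T+m["view"][:3,3]
    u=(c*[1,-1,-1])@m["intrinsics"].T; return u[:,:2]/u[:,2:]
def ray(n,uv,z):
    m=camera_model(n); R=m["view"][:3,:3]; o=-R.T@m["view"][:3,3]
    d=R.T@(np.linalg.inv(m["intrinsics"])@[*uv,1]*[1,-1,-1]); return o+d*(z-o[2])/d[2]
def place(p,pts):
    c,s=np.cos(p[2]),np.sin(p[2]); pts=np.atleast_2d(pts)
    return np.c_[p[0]+c*pts[:,0]-s*pts[:,1],p[1]+s*pts[:,0]+c*pts[:,1],pts[:,2]+(p[3] if len(p)>3 else 0)]
def redblobs(n,im,box):
    l,t,r,b=box; c=im[t:b,l:r].astype(int)
    m=((c[...,0]>90)&(c[...,1]<70)&(c[...,2]<70)).astype(np.uint8)
    k,_,st,ce=cv2.connectedComponentsWithStats(m)
    return [(st[i,4],ce[i]+[l,t]) for i in range(1,k) if st[i,4]>20]
E
python3 - <<'E'
from h import *
t=cv2.imread("pics/top0.png");s=cv2.imread("pics/side0.png")
for n,uv in(("A",(180,115)),("B",(447,193)),("C",(474,350))): p=ray("top",uv,.01); print(n,p,np.hypot(*p[:2]))
print("red",ray("top",(156,245),.022),"blue",ray("top",(259,367),.022))
for im,n,box in((t,"top",(400,280,570,425)),(s,"side",(290,320,490,480)),(t,"top",(95,215,220,280)),(s,"side",(200,160,270,235))):
    for a,c in redblobs(n,im[:,:,::-1],box): print(n,a,c.round(1),ray(n,c,.092).round(4),ray(n,c,.06).round(4))
def crop(im,l,tt,w): h=w*3//4; return cv2.resize(im[tt:tt+h,l:l+w],(400,300),interpolation=cv2.INTER_CUBIC)
cv2.imwrite("pics/crops.png",np.vstack([np.hstack([crop(t,400,280,160),crop(s,290,330,200)]),np.hstack([crop(t,100,210,120),crop(s,190,150,100)])]))
E
```

```text
A [0.80304556 0.17640367 0.01      ] 0.8221924480777312
B [ 0.70262755 -0.227612    0.01      ] 0.7385747719544666
C [ 0.47006317 -0.26855638  0.01      ] 0.5413704017211483
red [0.60698988 0.19538854 0.022     ] blue [0.44106274 0.04326959 0.022     ]
top 180 [542.6 342.4] [ 0.4914 -0.3271  0.092 ] [ 0.4883 -0.3449  0.06  ]
top 198 [453.2 374.5] [ 0.4481 -0.2085  0.092 ] [ 0.4427 -0.2198  0.06  ]
side 215 [340.  349.2] [ 0.4468 -0.2097  0.092 ] [ 0.4684 -0.1898  0.06  ]
side 290 [466.  393.5] [ 0.4894 -0.3283  0.092 ] [ 0.5146 -0.3185  0.06  ]
top 357 [175.9 243. ] [0.6042 0.1503 0.092 ] [0.6073 0.1583 0.06  ]
top 271 [125.5 243.6] [0.6011 0.2127 0.092 ] [0.604  0.2241 0.06  ]
top 28 [138.  261.5] [0.5791 0.1958 0.092 ] [0.5808 0.2063 0.06  ]
side 290 [220.4 187.3] [0.558 0.155 0.092] [0.5891 0.2058 0.06  ]
side 464 [245.  203.5] [0.5548 0.0877 0.092 ] [0.5856 0.1329 0.06  ]
```

View pics/crops.png

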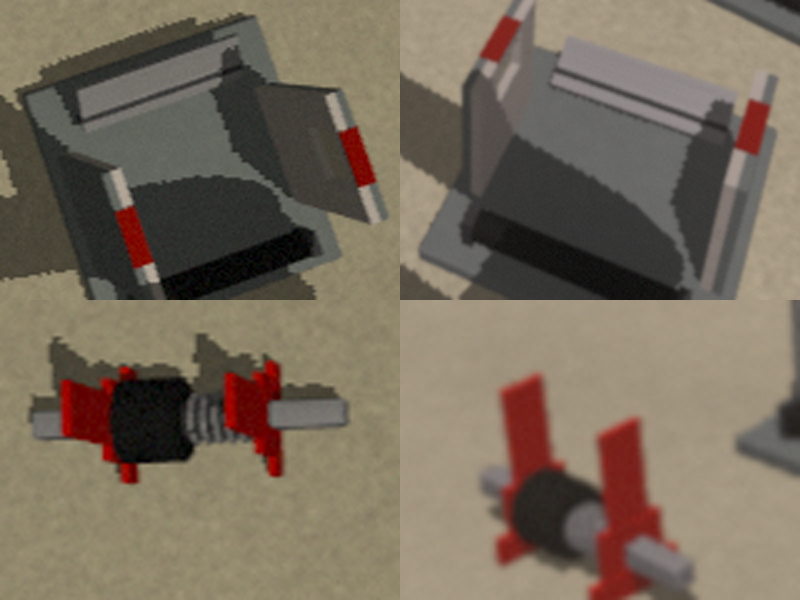

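```bash
python3 - <<'E'
from h import *
from scipy.optimize import least_squares
T=lambda u,v:(100+u/3.333,210+v/3.333); S=lambda u,v:(190+u/4,150+v/4)
a=.011;z=.082
top=[((a,.033,z),T(62,380-300)),((-a,.033,z),T(67,437-300)),((a,-.029,z),T(226,373-300)),((-a,-.029,z),T(230,433-300)),((0,-.065,.028),T(347,413-300)),((0,.065,.022),T(33,419-300))]
side=[((-a,.031,z),S(101,91)),((a,.031,z),S(143,76)),((-a,-.031,z),S(198,134)),((a,-.031,z),S(236,119))]
def f(p): return np.r_[tuple((proj(n,place(p,[q for q,_ in L]))-[w for _,w in L]).ravel() for n,L in(("top",top),("side",side)))]
r=least_squares(f,[.607,.195,0.]); print(r.x,f(r.x).round(1))
# dispenser from marks
dt=[((0,.063,.092),(453.2,374.5)),((0,-.063,.092),(542.6,342.4))];ds=[((0,.063,.092),(340,349.2)),((0,-.063,.092),(466,393.5))]
def g(p): return np.r_[tuple((proj(n,place(p,[q for q,_ in L]))-[w for _,w in L]).ravel() for n,L in(("top",dt),("side",ds)))]
d=least_squares(g,[.47,-.268,.35]); print(d.x,g(d.x).round(1))
# corners of base check
print(proj("top",place(d.x,[(.075,.075,.01),(.075,-.075,.01),(-.075,-.075,.01)])).round(0))
E
```

```text
[0.60581551 0.19160988 0.06268029] [ 0.5 -0.5 -1.1 -0.5  0.5  0.4 -0.7 -0.6  0.3  0.4  1.6  1.4 -0.  -0.8
 -0.4 -1.4 -0.4 -0.   0.2 -1.1]
[ 0.46889936 -0.2684501   0.34639123] [ 0.6  0.5  0.5  0.8  0.2 -0.6 -0.1 -0.9]
[[410. 318.]
 [503. 286.]
 [538. 384.]]
```

Candidates: red cartridges, only one at top-image (156,245); blue one at (259,367) is the bystander. Dispensers are A (180,115) at 0.82 m, B (447,193) at 0.74 m and C (474,350) at 0.54 m. C is nearest, and the crop confirms it: empty, marks on both cheeks, 126 mm between marks, and both cameras agree.

Request:
step_arm([
  {"translation":[16,30,0],"turn":[0,0,-0.0136],"claw":-1},
  {"translation":[16,30,0],"turn":[0,0,-0.0136],"claw":-1},
  {"translation":[16,30,0],"turn":[0,0,-0.0136],"claw":-1},
  {"translation":[16,30,0],"turn":[0,0,-0.0136],"claw":-1},
  {"translation":[16,30,0],"turn":[0,0,-0.0136],"claw":-1},
  {"translation":[16,30,0],"turn":[0,0,-0.0136],"claw":-1},
  {"translation":[16,30,0],"turn":[0,0,-0.0136],"claw":-1},
  {"translation":[16,30,0],"turn":[0,0,-0.0136],"claw":-1},
  {"translation":[16,30,0],"turn":[0,0,-0.0136],"claw":-1},
  {"translation":[16,30,0],"turn":[0,0,-0.0136],"claw":-1},
  {"translation":[16,30,0],"turn":[0,0,-0.0136],"claw":-1},
  {"translation":[16,30,0],"turn":[0,0,-0.0136],"claw":-1},
], grip_force=50)

```text
t: 1.4
ee_pos: [0.411, -0.1703, 0.2536]
tcp_rot: [0.0, 0.994, 0.113, 0.0]
wrist_force: [1.7, -0.6, -0.9]
width: 0.0852
finger_force: 0.0
```

Request:
step_arm([
  {"translation":[16,30,-8],"turn":[0,0,-0.0136],"claw":-1},
  {"translation":[16,30,-8],"turn":[0,0,-0.0136],"claw":-1},
  {"translation":[16,30,-8],"turn":[0,0,-0.0136],"claw":-1},
  {"translation":[16,30,-8],"turn":[0,0,-0.0136],"claw":-1},
  {"translation":[16,30,-8],"turn":[0,0,-0.0136],"claw":-1},
  {"translation":[16,30,-8],"turn":[0,0,-0.0136],"claw":-1},
  {"translation":[16,30,-8],"turn":[0,0,-0.0136],"claw":-1},
  {"translation":[16,30,-8],"turn":[0,0,-0.0136],"claw":-1},
  {"translation":[16,30,-8],"turn":[0,0,-0.0136],"claw":-1},
  {"translation":[16,30,-8],"turn":[0,0,-0.0136],"claw":-1},
  {"translation":[19,33,0],"turn":[0,0,-0.0136],"claw":-1},
  {"translation":[0,0,0],"turn":[0,0,-0.0136],"claw":-1},
])

```text
t: 2.4
ee_pos: [0.5915, 0.1666, 0.1725]
tcp_rot: [-0.001, 0.999, 0.034, 0.001]
wrist_force: [-0.9, -0.4, 0.6]
width: 0.0853
finger_force: 0.0
```

Request:
step_arm([
  {"translation":[8,15,-10],"turn":[0,0,0],"claw":-1},
  {"translation":[8,15,-10],"turn":[0,0,0],"claw":-1},
  {"translation":[0,0,-10],"turn":[0,0,0],"claw":-1},
  {"translation":[0,0,0],"turn":[0,0,0],"claw":-1},
  {"translation":[0,0,0],"turn":[0,0,0],"claw":-1},
  {"translation":[0,0,0],"turn":[0,0,0],"claw":-1},
])

```text
t: 2.9
ee_pos: [0.6053, 0.1902, 0.1435]
tcp_rot: [0.0, 1.0, 0.031, -0.0]
wrist_force: [0.2, 1.0, -0.2]
width: 0.0856
finger_force: 0.0
```

```bash
python3 - <<'E'
from h import *
o=robot.get_obs();print(o["ee_pos"],o["tcp_rot"])
t=snapshot("top");s=snapshot("side")
c=lambda im,l,tt,w:cv2.resize(im[tt:tt+w*3//4,l:l+w,::-1],(400,300))
cv2.imwrite("pics/g.png",np.hstack([c(t,60,180,200),c(s,150,110,180)]))
E
```

```text
[0.60527951 0.19018757 0.14352238] [ 1.86797022e-04  9.99510519e-01  3.12838088e-02 -1.04010749e-04]
```

View pics/g.png

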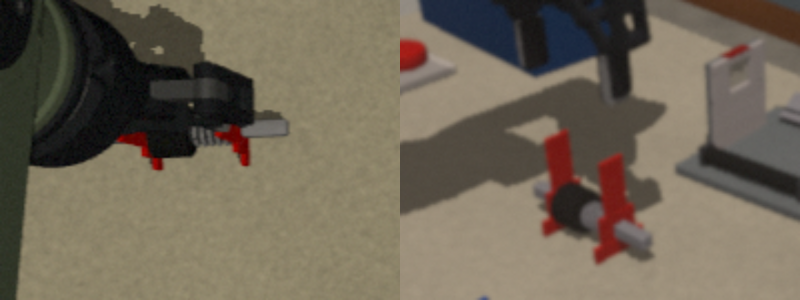

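```bash
python3 - <<'E'
from h import *
for z in(.105,.115,.125,.135): print(z,proj("side",[(.605+.05*.06+dx,.190-.0435-dy,z) for dx in(-.011,.011) for dy in (0,.012)]).round(1).tolist())
E
```

```text
0.105 [[242.9, 173.5], [247.5, 176.0], [253.8, 169.0], [258.4, 171.4]]
0.115 [[242.2, 167.8], [246.9, 170.3], [253.2, 163.4], [257.9, 165.8]]
0.125 [[241.6, 162.1], [246.3, 164.5], [252.7, 157.7], [257.4, 160.1]]
0.135 [[241.0, 156.3], [245.7, 158.6], [252.2, 152.0], [256.9, 154.3]]
```

Request:
step_arm([
  {"translation":[0.5,1.4,-12],"turn":[0,0,0],"claw":-1},
  {"translation":[0,0,-12],"turn":[0,0,0],"claw":-1},
  {"translation":[0,0,-12],"turn":[0,0,0],"claw":-1},
  {"translation":[0,0,-12],"turn":[0,0,0],"claw":-1},
  {"translation":[0,0,-10],"turn":[0,0,0],"claw":-1},
  {"translation":[0,0,-6],"turn":[0,0,0],"claw":-1},
  {"translation":[0,0,0],"turn":[0,0,0],"claw":-0.6},
  {"translation":[0,0,0],"turn":[0,0,0],"claw":-0.6},
  {"translation":[0,0,0],"turn":[0,0,0],"claw":-0.6},
], grip_force=50)

```text
t: 3.75
ee_pos: [0.6065, 0.1927, 0.0798]
tcp_rot: [-0.0, 0.999, 0.032, 0.001]
wrist_force: [0.3, -0.2, 0.1]
width: 0.0682
finger_force: 0.0
```

```bash
python3 - <<'E'
from h import *
s=snapshot("side")
o=robot.get_obs();print(o["ee_pos"],o["width"])
cv2.imwrite("pics/g2.png",cv2.resize(s[140:260,160:320,::-1],(800,600),interpolation=cv2.INTER_CUBIC))
E
```

```text
[0.60676072 0.19266625 0.08011308] 0.06845580331077485
```

View pics/g2.png

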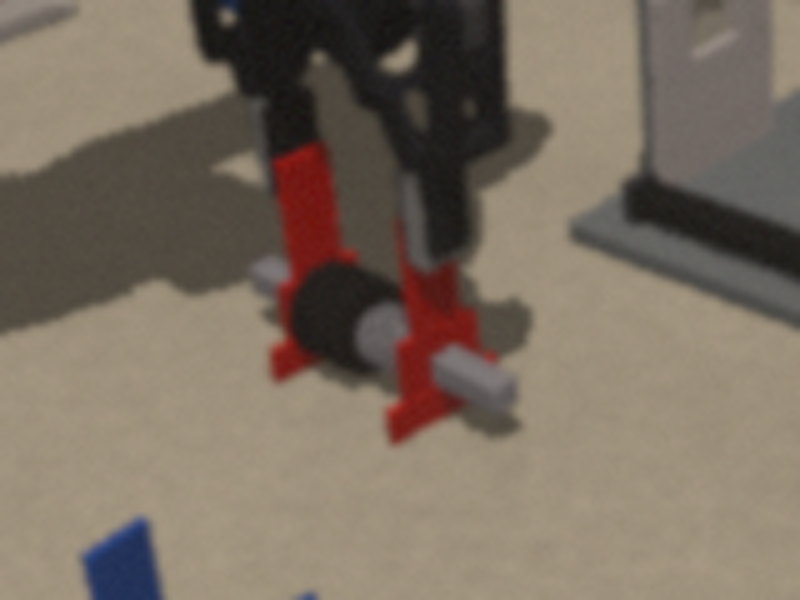

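Request:
step_arm([
  {"translation":[-0.5,-0.5,-7],"turn":[0,0,0],"claw":-0.6},
  {"translation":[0,0,-7],"turn":[0,0,0],"claw":-0.6},
  {"translation":[0,0,0],"turn":[0,0,0],"claw":-0.6},
  {"translation":[0,0,0],"turn":[0,0,0],"claw":-0.5},
  {"translation":[0,0,1],"turn":[0,0,0],"claw":-0.4},
  {"translation":[0,0,1],"turn":[0,0,0],"claw":-0.3},
  {"translation":[0,0,1],"turn":[0,0,0],"claw":-0.2},
  {"translation":[0,0,1],"turn":[0,0,0],"claw":-0.1},
], grip_force=50)

```text
t: 4.47
ee_pos: [0.6051, 0.1919, 0.069]
tcp_rot: [0.0, 0.999, 0.032, -0.0]
wrist_force: [0.4, 0.1, -2.1]
width: 0.0473
finger_force: 10.3
```

Request:
step_arm([
  {"translation":[0,0,0.5],"turn":[0,0,0],"claw":0},
  {"translation":[0,0,0.5],"turn":[0,0,0],"claw":0.2},
  {"translation":[0,0,0],"turn":[0,0,0],"claw":0.5},
  {"translation":[0,0,0],"turn":[0,0,0],"claw":1},
  {"translation":[0,0,0],"turn":[0,0,0],"claw":1},
])

```text
t: 4.88
ee_pos: [0.6054, 0.192, 0.0702]
tcp_rot: [0.0, 0.999, 0.032, -0.0]
wrist_force: [-0.7, 0.2, -1.7]
width: 0.038
finger_force: 53.9
```

Request:
step_arm([
  {"translation":[0,0,6],"turn":[0,0,0],"claw":1},
  {"translation":[0,0,10],"turn":[0,0,0],"claw":1},
  {"translation":[0,0,14],"turn":[0,0,0],"claw":1},
  {"translation":[0,0,16],"turn":[0,0,0],"claw":1},
  {"translation":[0,0,16],"turn":[0,0,0],"claw":1},
  {"translation":[0,0,16],"turn":[0,0,0],"claw":1},
  {"translation":[0,0,16],"turn":[0,0,0],"claw":1},
  {"translation":[0,0,16],"turn":[0,0,0],"claw":1},
  {"translation":[0,0,14],"turn":[0,0,0],"claw":1},
  {"translation":[0,0,10],"turn":[0,0,0],"claw":1},
  {"translation":[0,0,6],"turn":[0,0,0],"claw":1},
  {"translation":[0,0,0],"turn":[0,0,0],"claw":1},
])

```text
t: 5.88
ee_pos: [0.6067, 0.1923, 0.2132]
tcp_rot: [-0.0, 0.999, 0.032, 0.002]
wrist_force: [-0.0, -0.9, -2.4]
width: 0.038
finger_force: 53.9
```

Request:
step_arm([
  {"translation":[-3,-10,0],"turn":[0,0,0.015],"claw":1},
  {"translation":[-6,-20,0],"turn":[0,0,0.015],"claw":1},
  {"translation":[-8,-27,0],"turn":[0,0,0.015],"claw":1},
  {"translation":[-8,-27,0],"turn":[0,0,0.015],"claw":1},
  {"translation":[-8,-27,0],"turn":[0,0,0.015],"claw":1},
  {"translation":[-8,-27,0],"turn":[0,0,0.015],"claw":1},
  {"translation":[-8,-27,0],"turn":[0,0,0.015],"claw":1},
  {"translation":[-8,-27,0],"turn":[0,0,0.015],"claw":1},
  {"translation":[-8,-27,0],"turn":[0,0,0.015],"claw":1},
  {"translation":[-8,-27,0],"turn":[0,0,0.015],"claw":1},
  {"translation":[-8,-27,0],"turn":[0,0,0.015],"claw":1},
  {"translation":[-8,-27,0],"turn":[0,0,0.015],"claw":1},
])

```text
t: 6.88
ee_pos: [0.5153, -0.1089, 0.2094]
tcp_rot: [-0.0, 0.993, 0.122, -0.001]
wrist_force: [-0.2, 1.1, -2.2]
width: 0.0379
finger_force: 53.9
```

Request:
step_arm([
  {"translation":[-8,-27,0],"turn":[0,0,0.015],"claw":1},
  {"translation":[-8,-27,0],"turn":[0,0,0.015],"claw":1},
  {"translation":[-8,-27,0],"turn":[0,0,0.015],"claw":1},
  {"translation":[-8,-27,0],"turn":[0,0,0.015],"claw":1},
  {"translation":[-8,-27,0],"turn":[0,0,0.015],"claw":1},
  {"translation":[-5,-18,0],"turn":[0,0,0.015],"claw":1},
  {"translation":[-2.5,-7.5,0],"turn":[0,0,0.0137],"claw":1},
  {"translation":[0,0,0],"turn":[0,0,0],"claw":1},
  {"translation":[0,0,0],"turn":[0,0,0],"claw":1},
  {"translation":[0,0,0],"turn":[0,0,0],"claw":1},
])

```text
t: 7.72
ee_pos: [0.4688, -0.2676, 0.2096]
tcp_rot: [-0.001, 0.985, 0.173, -0.0]
wrist_force: [0.3, 0.6, -1.6]
width: 0.0379
finger_force: 53.9
```

```bash
python3 - <<'E'
from h import *
o=robot.get_obs();print(o["ee_pos"],o["tcp_rot"],2*np.arctan2(o["tcp_rot"][2],o["tcp_rot"][1]),o["width"],o["wrist_force"])
t=snapshot("top");s=snapshot("side")
c=lambda im,l,tt,w:cv2.resize(im[tt:tt+w*3//2,l:l+w,::-1],(400,600),interpolation=cv2.INTER_CUBIC)
cv2.imwrite("pics/p.png",np.hstack([c(t,390,200,180),c(s,290,200,186)]))
E
```

```text
[ 0.46878738 -0.26755819  0.20963232] [-7.32885738e-04  9.84968358e-01  1.72732952e-01 -3.52355284e-04] 0.34720742922932174 0.03794551091844943 [ 0.28249986  0.58950182 -1.61742362]
```

View pics/p.png

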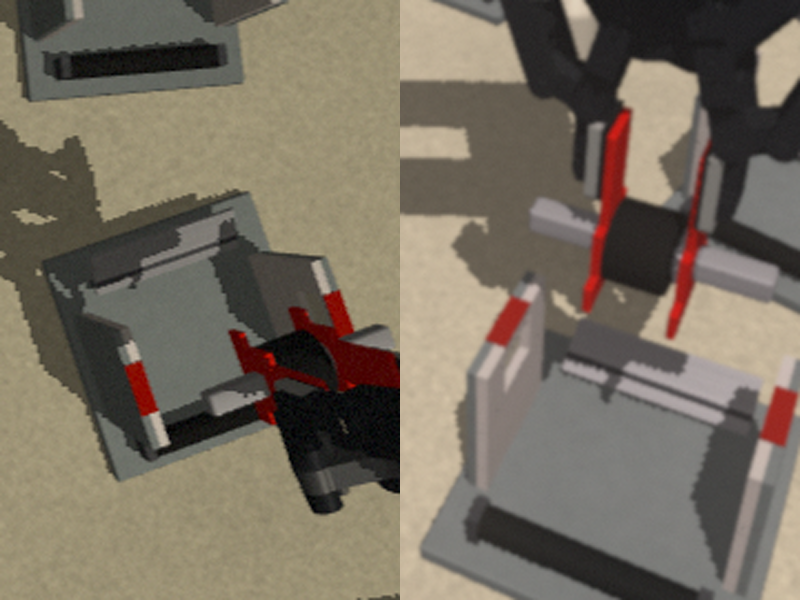

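```bash
python3 - <<'E'
from h import *
from scipy.optimize import least_squares
S=lambda u,v:(290+(u-400)*.465,200+v*.465); T=lambda u,v:(390+u*.45,200+v*.45)
L=[("side",(0,.052,.022),S(535,217)),("side",(0,-.052,.022),S(775,284)),("side",(0,.018,.082),S(622,113)),
("side",(-.025,.018,0),S(588,310)),("side",(-.025,-.018,0),S(673,337)),("top",(.025,.020,0),T(233,333)),("top",(.025,-.018,0),T(293,310)),("top",(0,.052,.022),T(207,405))]
f=lambda p:np.concatenate([(proj(n,place(p,q))[0]-w) for n,q,w in L])
p0=[.4688,-.2676,.347,.139]; print(f(p0).round(1)); r=least_squares(f,p0); print(r.x,f(r.x).round(1))
d=np.array([.4689,-.26845]); c,s=np.cos(.3464),np.sin(.3464); e=r.x[:2]-d; print("in disp frame",c*e[0]+s*e[1],-s*e[0]+c*e[1])
E
```

```text
[-1.2 -0.8  0.6  3.  -1.7  5.  -1.9  2.7 -2.   3.6 -1.6  0.1  0.5  0.2
  0.1  0.6]
[ 0.47019453 -0.26732939  0.3642926   0.14116017] [-0.7 -2.9  1.9 -0.5 -0.8  2.2 -0.7  0.4 -0.4  0.7 -1.3 -0.5  0.7 -1.
  1.   0.5]
in disp frame 0.0015980961447274876 0.0006145396728507522
```

Request:
step_arm([
  {"translation":[-1,-1,-6],"turn":[0,0,0],"claw":1},
  {"translation":[0,0,-9],"turn":[0,0,0],"claw":1},
  {"translation":[0,0,-9],"turn":[0,0,0],"claw":1},
  {"translation":[0,0,-9],"turn":[0,0,0],"claw":1},
  {"translation":[0,0,-9],"turn":[0,0,0],"claw":1},
  {"translation":[0,0,-9],"turn":[0,0,0],"claw":1},
  {"translation":[0,0,-9],"turn":[0,0,0],"claw":1},
  {"translation":[0,0,-9],"turn":[0,0,0],"claw":1},
  {"translation":[0,0,-9],"turn":[0,0,0],"claw":1},
  {"translation":[0,0,-9],"turn":[0,0,0],"claw":1},
  {"translation":[0,0,-6],"turn":[0,0,0],"claw":1},
  {"translation":[0,0,0],"turn":[0,0,0],"claw":1},
])

```text
t: 8.82
ee_pos: [0.467, -0.2687, 0.1154]
tcp_rot: [-0.001, 0.985, 0.173, -0.001]
wrist_force: [0.5, -0.4, -1.9]
width: 0.0383
finger_force: 53.9
```

```bash
python3 - <<'E'
from h import *
t=snapshot("top");s=snapshot("side")
o=robot.get_obs();print(o["ee_pos"],o["tcp_rot"],o["wrist_force"],o["moment"])
c=lambda im,l,tt,w:cv2.resize(im[tt:tt+w*3//2,l:l+w,::-1],(400,600),interpolation=cv2.INTER_CUBIC)
cv2.imwrite("pics/q.png",np.hstack([c(t,390,200,180),c(s,290,200,186)]))
E
```

```text
[ 0.4679544  -0.26945102  0.11703505] [-1.66908626e-04  9.84980768e-01  1.72663954e-01 -1.32722757e-04] [ 0.01500287 -0.75577201 -1.11688066] [-0.03281927  0.00608038  0.00730349]
```

View pics/q.png

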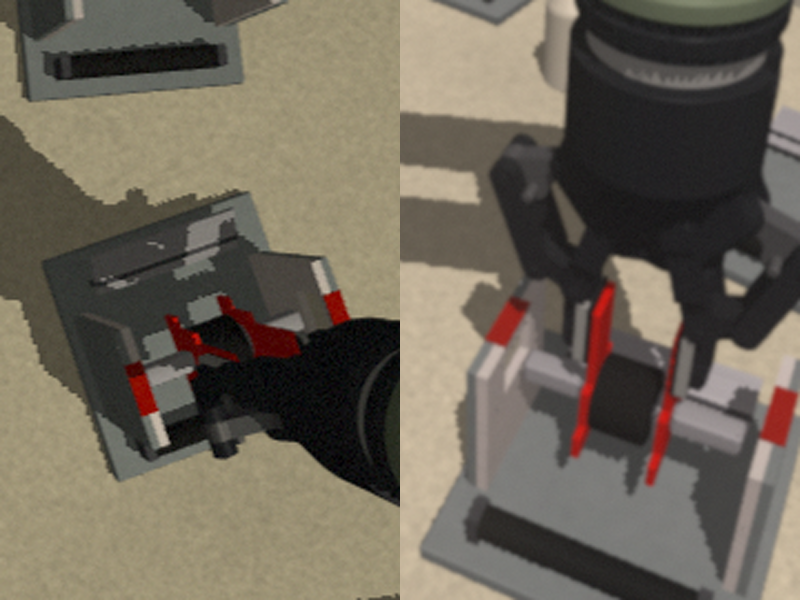

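Request:
step_arm([
  {"translation":[0,0,0],"turn":[0,0,0],"claw":0.1},
  {"translation":[0,0,0],"turn":[0,0,0],"claw":0},
  {"translation":[0,0,-1],"turn":[0,0,0],"claw":-0.1},
  {"translation":[0,0,-1],"turn":[0,0,0],"claw":-0.2},
  {"translation":[0,0,-1],"turn":[0,0,0],"claw":-0.3},
  {"translation":[0,0,-1],"turn":[0,0,0],"claw":-0.4},
  {"translation":[0,0,0],"turn":[0,0,0],"claw":-0.5},
  {"translation":[0,0,0],"turn":[0,0,0],"claw":-0.6},
  {"translation":[0,0,0],"turn":[0,0,0],"claw":-0.65},
  {"translation":[0,0,0],"turn":[0,0,0],"claw":-0.65},
  {"translation":[0,0,0],"turn":[0,0,0],"claw":-0.65},
], grip_force=20)

```text
t: 9.83
ee_pos: [0.4682, -0.2697, 0.1136]
tcp_rot: [0.0, 0.985, 0.173, 0.0]
wrist_force: [-0.4, 0.2, 0.5]
width: 0.0707
finger_force: 0.0
```

```bash
python3 - <<'E'
from h import *
s=snapshot("side");o=robot.get_obs();print(o["ee_pos"],o["width"],o["wrist_force"],o["finger_force"])
cv2.imwrite("pics/r.png",cv2.resize(s[290:460,290:490,::-1],(700,595),interpolation=cv2.INTER_CUBIC))
E
```

```text
[ 0.4681416  -0.26960186  0.11352112] 0.07029306854434852 [-0.63362343 -0.08000863 -0.47373628] 0.0
```

View pics/r.png

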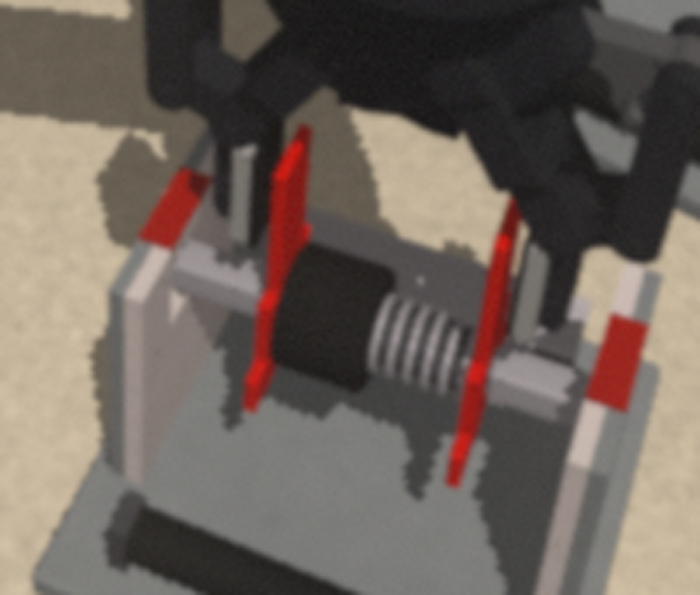

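The cartridge has sprung out and is held by the cheeks, with the stubs running into both inner faces; the fingers are free (crop: plates at x≈280 and 490). I'll retract straight up.

Request:
step_arm([
  {"translation":[0,0,5],"turn":[0,0,0],"claw":-0.65},
  {"translation":[0,0,10],"turn":[0,0,0],"claw":-0.65},
  {"translation":[0,0,15],"turn":[0,0,0],"claw":-0.65},
  {"translation":[0,0,20],"turn":[0,0,0],"claw":-0.65},
  {"translation":[0,0,25],"turn":[0,0,0],"claw":-0.65},
  {"translation":[0,0,30],"turn":[0,0,0],"claw":-0.65},
  {"translation":[-10,-30,20],"turn":[0,0,0],"claw":-0.65},
  {"translation":[-10,-35,0],"turn":[0,0,0],"claw":-0.65},
  {"translation":[-10,-35,0],"turn":[0,0,0],"claw":-0.65},
  {"translation":[-10,-35,0],"turn":[0,0,0],"claw":-0.65},
  {"translation":[-10,-35,0],"turn":[0,0,0],"claw":-0.65},
  {"translation":[0,0,0],"turn":[0,0,0],"claw":-0.65},
])

```text
t: 10.88
ee_pos: [0.4157, -0.4459, 0.2398]
tcp_rot: [0.003, 0.985, 0.17, -0.0]
wrist_force: [0.0, 0.8, 0.2]
width: 0.0705
finger_force: 0.0
```

```bash
python3 - <<'E'
from h import *
t=snapshot("top");s=snapshot("side");o=robot.get_obs();print(o["ee_pos"],o["t"])
c=lambda im,l,tt,w:cv2.resize(im[tt:tt+w*3//2,l:l+w,::-1],(400,600),interpolation=cv2.INTER_CUBIC)
cv2.imwrite("pics/f.png",np.hstack([c(t,400,230,160),c(s,300,220,172)]))
p=[.4689,-.26845,.3464,.044]
M=[(0,.0315,.082),(0,-.0315,.082),(-.025,.0315,0),(-.025,-.0315,0),(0,.058,.022),(0,-.058,.022)]
print(((proj("top",place(p,M))-[400,230])*2.5).round(),((proj("side",place(p,M))-[300,220])*400/172+[400,0]).round())
E
```

```text
[ 0.41738337 -0.44077225  0.23903561] 10.9833
[[219. 354.]
 [337. 312.]
 [172. 372.]
 [276. 335.]
 [126. 351.]
 [324. 281.]] [[566. 266.]
 [718. 316.]
 [535. 439.]
 [677. 495.]
 [503. 343.]
 [763. 438.]]
```

View pics/f.png

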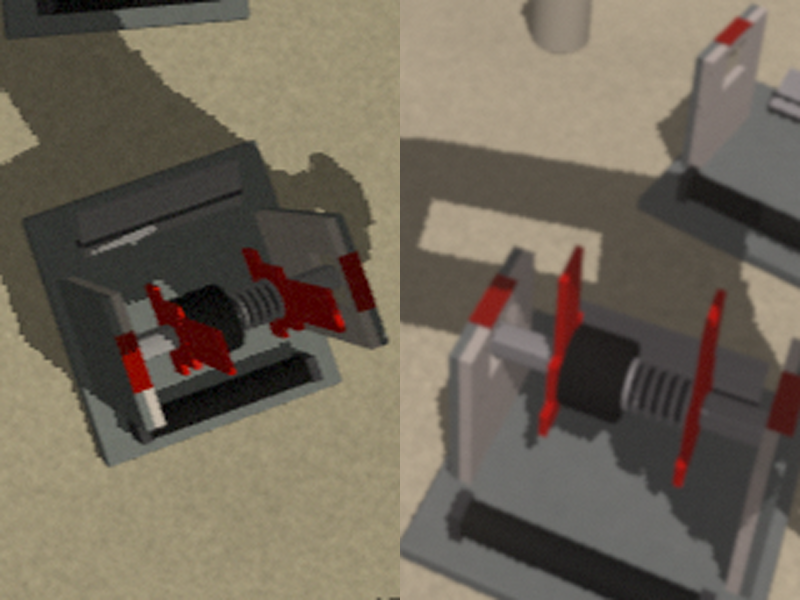

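```bash
python3 - <<'E'
from h import *
from scipy.optimize import least_squares
from scipy.spatial.transform import Rotation as R
T=lambda u,v:(400+u/2.5,230+v/2.5); S=lambda u,v:(300+(u-400)*.43,220+v*.43)
# (cam, x, side, z, px)
L=[("top",.025,1,.034,T(150,286)),("top",-.025,1,0,T(183,371)),("top",.025,-1,.034,T(246,250)),("top",-.025,-1,0,T(284,335)),("top",-.011,1,.082,T(235,374)),("top",-.011,-1,.082,T(341,329)),
("side",-.025,1,0,S(545,434)),("side",-.025,-1,0,S(680,485)),("side",.011,1,.082,S(579,249)),("side",.011,-1,.082,S(722,293))]
def f(p):
    r=R.from_euler("ZYX",[p[2],p[4],p[5]])
    return np.concatenate([proj(n,p[[0,1,3]]+r.apply((x,s*(.031-p[6]/2),z)))[0]-w for n,x,s,z,w in L]+[p[6:7]*0])
r=least_squares(f,[.469,-.268,.346,.044,0,0,.003]);p=r.x;print(p.round(4),f(p).round(1))
e=p[:2]-[.4689,-.26845];c,s=np.cos(.3464),np.sin(.3464);print(c*e[0]+s*e[1],-s*e[0]+c*e[1])
E
```

```text
[ 0.47   -0.267   0.4251  0.0439  0.0196  0.0132  0.0029] [ 5.5  2.7 -2.1  0.3  6.4 -0.6 -5.  -2.5 -1.2 -0.7 -1.1 -2.4 -1.6  3.4
 -1.   0.6 -0.3 -0.5 -0.3 -2.8  0. ]
0.0014797082099419388 0.0009628848544237108
```

```bash
python3 -c "
from bench import robot
print(robot.finish_job())"
```

```text
the job is handed in; nothing more can be done
None
```

The red cartridge is seated upright in the nearest dispenser, measured within 2 mm of its middle with the spring at about 3 mm. The blue cartridge was left alone, and I handed the job in at about 11 s; no pass/fail verdict came back.

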